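Start the clamp screw of the sample pulveriser

TASK

Close the pulveriser's lid fully, then start its captive clamp screw the careful way: turn the black knob backward (anticlockwise from above) until the screw is felt to drop into its thread, then one full turn forward (clockwise) and no more. The program finishes while still gripping the knob, holding the screw started, so that the gasket can be checked before clamping. Leave the tub, jar, dish and brush where they stand.

Things in the scene. Friction and masses are not known exactly. Their poses are not given: they have to be found in the camera images.
- mill: bench pulveriser for dried plant samples, fixed: white round motor base (170 mm across, switch panel in front), steel bowl on it with its rim 165 mm above the bench. Origin: on the bench under the bowl's axis; x axis points from the front (screw side) to the back (hinge side), z up
- boss (a point): centre of the mouth of the aluminium threaded boss at the bowl's front, 162 mm above the bench, 108 mm in front of the bowl's axis. Coarse right-hand single-start thread, 8 mm a turn; its upper end faces the front
- lid (a joint): steel lid hinged at the back along the mill's y axis: 0 = shut on the rim, grows to 1.2 rad as its front rises; starts about 0.3 to 0.7. Stiff hinge: stays where left, 3 to 5 N down on the front lip shuts it
- lid_hinge (a point): middle of the hinge axis, 95 mm behind the bowl's axis and 171 mm above the bench
- lid_lip (a point): top of the rubber-faced lip at the very front of the lid, 28 mm wide, 246 mm from the hinge axis and 43 mm in front of the screw's axis: the place to push the lid down. Its frame turns with the lid (x to the hinge, z out of the lid's top). Lid shut: 175 mm above the bench; the top of the tongue round the screw is then at 181 mm, the lid's top at 183 mm
- screw (a joint): angle of the captive clamp screw and knob in rad, growing clockwise seen from above (screwing in, also past a full turn). At 0 the red lobe points to the lip and the thread ends meet: turning backward past 0 with the lid shut, the screw drops 8 mm into the thread. Starts at 0.7 to 2.5; one turn from the drop is 6.28. It has little friction and stays where left
- screw_feed (a joint): how deep the screw stands, in m: 0 = just dropped in, -0.008 = on top of the thread before the drop, +0.008 = one turn in (8 mm a turn, up to 2 mm of lift play), +0.014 = knob down on the lid (so while the lid is open). Slides freely by its own 0.25 kg; as the lid shuts it rides up on the thread to about -0.006
- knob (a point): middle of the black four-lobed knob, on the screw's axis: 50 mm over opposite lobes, 40 mm between the flat sides that two neighbouring lobes form, 24 mm tall, one lobe marked red. Frame turns with the knob (x away from the red lobe, z up the axis), lobes along its x and y. Lid shut: 219 mm above the bench when just dropped in, 211 mm one turn in; a collar 25 mm across joins it to the tongue, whose top is 30 mm below this point one turn in (more when less far in)
- tub: loose white plastic tub, 260 x 170 x 75 mm, origin under its centre: leave alone
- jar: loose amber sample jar, 66 mm across, 100 mm tall, origin under its centre: leave alone
- dish: loose steel dish, 110 mm across, 45 mm tall, origin under its centre: leave alone
- brush: loose cleaning brush lying on the bench, origin under its middle: leave alone

How it is judged:
By the outcome, as a careful person would: the job done as asked, in the order asked, and still so for the second after the job is handed in, while the arm keeps its last pose, push and grip.
It also fails if it takes over 72 s, if anything falls off the work surface, if the arm or the gripper's body presses on something with over 40 N, if the wrist force passes 120 N, or if a joint passes its speed limit or range.

ROBOT

A 6-joint arm with a two-finger parallel gripper is mounted at the origin on the work surface. World frame = base frame: x ahead of the robot, y to its left, z up, the work surface at z = 0. Lengths are in mm, angles in degrees, forces in N, time in s.
With the tool pointing down it reaches from about 300 to 850 mm from the base axis. Payload 4.2 kg.
Tool frame: the origin (TCP) lies at the very end of the fingers, on their centre line; the grasp point (between the pads) lies 19 mm behind it; z points along the fingers, y is the direction in which the jaws open and shut (so a half turn about z gives the same grasp; the last joint's range is limited). The gripper opens to 91 mm and grips with 3 to 60 N. Pads are 32 mm wide; open, the fingers measure 118 mm over their backs; the gripper's body (76 mm by 178 mm) begins 60 mm behind the grasp point.
Start: joints at [63.827, 18.312, 89.639, -0, 72.044, -1.146], TCP at [243.254, 521.029, 213.976] pointing down, gripper open.
Joint ranges: [-177.97, 177.97], [-48.28, 115.42], [12.27, 149.76], [-77.06, 257.06], [2.81, 150.46], [-146.56, 146.56]. Speed limits (degrees/s): [147.25, 147.25, 180, 180, 180, 180].

INTERFACE

Orientations are given as [roll, pitch, yaw] about the fixed x, y, z axes, in that order (R = Rz(yaw) Ry(pitch) Rx(roll)).
In Python, from workcell import * gives the robot as it stands. The module is installed in compiled form; this text tells all that it offers.
- The arm moves only by the tool servo_tool, never from a script. Its argument "plan" is a list that holds one entry, the list of rows, each a list of 7 numbers: the shift along the tool's x, y, z in mm, then the turn, a rotation vector about the tool's x, y, z in rad, then the opening, from 0 (shut) to 1 (fully open). A call has 1 to 20 rows; each row is the pose to reach, as a shift and turn from the pose commanded when the call began, along the tool's axes at that moment; what a row does not reach only later rows make up. A row lasts 1/10 s, in which the tool goes at most 50 mm and 8.59 degrees, less where a joint would pass 70% of its speed; a pose out of reach is approached as far as the arm can. A call with a gripper value outside its range is refused whole. The fingers move at their own pace and stop on an object; "squeeze" is the grip in N (left out, the last holds). Time passes only in rows, so rows that repeat a pose let the fingers close. It gives the time, the measured TCP pose, the force and the opening at its end, in the units of the state.
- state(): the state, without advancing time (a new reading comes with each control period).
- grab_frame(name): name is "scene" or "top"; returns a dict with "color" (420x560x3 uint8, red, green, blue), "range_z" (420x560 float32, mm along the optical axis (not along the pixel's ray), 0 where there is no reading), "fx", "fy", "cx", "cy" (pixels), "rvec" (rotation vector, rad) and "tvec" (3), from world to camera coordinates, as OpenCV has them. Camera axes: x right, y down, z forward; pixel columns grow to the right and rows downward; lengths in mm; the calibration is good to about 2 mm. A picture is of the moment at which its call begins.
- job_done(): hands the job in, once; it reports no verdict.
The state is a dict: "time_s": time; "qpos": joint angles; "qvel": joint speeds; "effort": joint torques, N m; "ee_pos": TCP position; "ee_rot": TCP orientation; "force": force on the tool from outside, world axes, zero at the start; "torque": the same for the moment, N m; "gripper_width": finger opening in mm.
Only numpy, scipy, OpenCV 4.12 (cv2) and the standard library are available. Lean on these libraries where they do the work, as an engineer would, in place of code of your own. Each camera call takes 0.05 s, during which the arm holds its last target.

## Working session

There is one attempt and no reset: what is moved stays moved. The work goes in short steps, Python scripts to look and compute and a tool call to move; the robot and the scene stay as the last step left them, time stands still between calls to the robot, and variables do not carry over. Pictures are saved under pics/ and viewed, and the job is handed in when it is done.

Besides the shell and the picture viewer there is one more tool, called after "Call:" as a command line: name --argument value ..., lists and objects as JSON in quotes. servo_tool: Moves the arm, as the interface text tells. Its arguments: {"type":"object","properties":{"plan":{"type":"array"},"squeeze":{"type":"number"}},"required":["plan"]}

```bash
mkdir -p pics
cat > h.py <<'E'
from workcell import *
import numpy as np, cv2
def snap(n,tag):
    f=grab_frame(n); cv2.imwrite(f'pics/{tag}.png',f['color'][:,:,::-1]); np.savez(f'pics/{tag}.npz',**f); return f
def pts(f):
    z=f['range_z'].astype(float); v,u=np.indices(z.shape)
    c=np.stack([(u-f['cx'])/f['fx']*z,(v-f['cy'])/f['fy']*z,z],-1)
    R=cv2.Rodrigues(np.array(f['rvec'],float))[0]
    return (c-np.array(f['tvec']).ravel())@R
E
python3 - <<'E'
from h import *
for n in('scene','top'):
    f=snap(n,n+'1');R=cv2.Rodrigues(np.array(f['rvec'],float))[0]
    print(n,-R.T@np.array(f['tvec']).ravel(),f['fx'],R[2])
print(state())
E
```

```text
scene [1103.46052244 -248.35473134 1003.54284225] 407.38646526191377 [-0.47248572  0.27062846 -0.83875949]
top [ 500.30171801   46.75960359 1060.8235655 ] 445.5140823762614 [ 0.13213906  0.00117988 -0.99123049]
{'time_s': 0.1, 'qpos': array([ 6.38268277e+01,  1.83473800e+01,  8.96985267e+01, -1.48782493e-03,
        7.20440287e+01, -1.14496972e+00]), 'qvel': array([-0.06539745, -0.1182062 , -0.06514801, -0.00969957,  0.06119926,
       -0.03368763]), 'effort': array([ 1.18746913e-03, -4.13332736e+01, -2.32509863e+01,  7.30594550e-02,
        4.23846266e-02, -6.06774347e-05]), 'ee_pos': array([243.06349497, 520.60789558, 213.21637692]), 'ee_rot': array([-1.79910054e+02, -3.82748708e-04,  1.54972257e+02]), 'force': array([0.35305396, 0.44734334, 1.00615081]), 'torque': array([-0.02780916, -0.01685534, -0.01585287]), 'gripper_width': 91.35118248168324}
```

View pics/scene1.png

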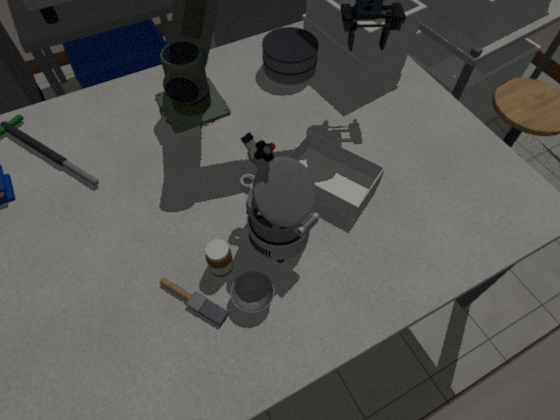

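View pics/top1.png

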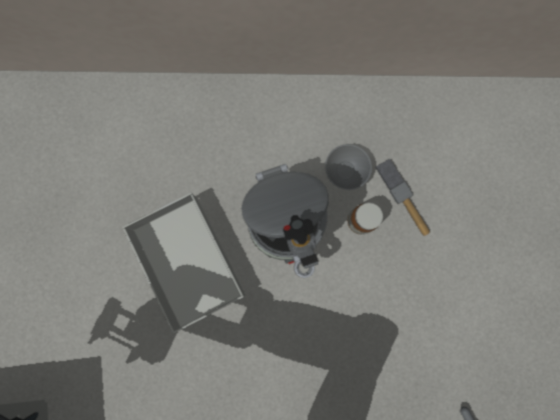

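Scene: the mill is at about (280,200), its raised lid's knob at (263,151) and lip at (248,140). Top: the lid is at (286,205), knob at (300,233), lip at (309,258), and the hinge end at about (272,172). I'll zoom in.

Run:
```python
import cv2,numpy as np
a=cv2.imread('pics/scene1.png')[120:270,190:340];b=cv2.imread('pics/top1.png')[150:290,215:355]
def up(x):
    x=cv2.resize(x,(400,400),interpolation=cv2.INTER_CUBIC); return np.clip(255*(x/255.)**.55,0,255).astype(np.uint8)
cv2.imwrite('pics/z1.png',np.hstack([up(a),up(b)]))
from h import *
for n in('scene1','top1'):
    f=dict(np.load(f'pics/{n}.npz'));P=pts(f);print(n)
    L=[(263,151),(248,140),(285,195),(300,230),(240,300)] if n[0]=='s' else [(300,233),(309,258),(286,205),(299,226),(270,110)]
    for u,v in L: print(u,v,P[v,u].round(),f['range_z'][v,u])
```

```text
scene1
263 151 [574.  -1. 337.] 876.19855
248 140 [519. -11. 323.] 910.8891
285 195 [636.  21. 235.] 938.93256
300 230 [705.  25. 176.] 955.9932
240 300 [ 731. -157.   12.] 1032.1721
top1
300 233 [557.   4. 349.] 712.7958
309 258 [518. -12. 327.] 729.2189
286 205 [616.  24. 253.] 816.3101
299 226 [570.   5. 340.] 723.21954
270 110 [889.  59.   1.] 1101.4193
```

View pics/z1.png

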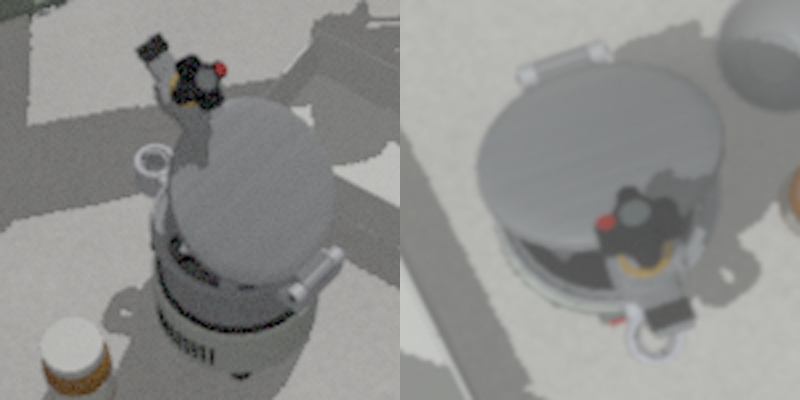

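```bash
cat > m.py <<'E'
from h import *
def lidplane(P,c0,rad,it=4):
    m=np.linalg.norm(P[...,:2]-c0,axis=-1)<rad; m&=(P[...,2]>190)
    Q=P[m]
    rng=np.random.default_rng(0);best=None
    for _ in range(300):
        s=Q[rng.choice(len(Q),3,replace=False)];n=np.cross(s[1]-s[0],s[2]-s[0]);l=np.linalg.norm(n)
        if l<1:continue
        n/=l;k=abs((Q-s[0])@n)<2.5
        if best is None or k.sum()>best.sum():best=k
    Q=Q[best];c=Q.mean(0);n=np.linalg.svd(Q-c,full_matrices=False)[2][2];n*=np.sign(n[2]);return c,n,len(Q)
E
python3 - <<'E'
from m import *
for n in('scene1','top1'):
    f=dict(np.load(f'pics/{n}.npz'));P=pts(f)
    c,nn,k=lidplane(P,np.array([620,22]),70)
    print(n,c.round(1),nn.round(3),k,'tilt',np.arccos(nn[2]),'yaw',np.degrees(np.arctan2(nn[1],nn[0])))
    C=f['color'].astype(int);m=(C[...,0]>2*C[...,1])&(C[...,0]>60)&(np.linalg.norm(P[...,:2]-[570,5],axis=-1)<60)&(P[...,2]>250)
    print('red',P[m].mean(0).round(1),m.sum())
    # hinge bar points
    m=(P[...,2]>150)&(P[...,2]<200)&(np.linalg.norm(P[...,:2]-[720,50],axis=-1)<60)
    q=P[m];vv=np.argwhere(m);print(len(q));print(np.c_[vv[:,::-1],q][::max(1,len(q)//25)].round(0).tolist())
E
```

```text
scene1 [624.4  22.1 244.2] [0.579 0.199 0.791] 2415 tilt 0.6588160098742984 yaw 18.939185110384454
red [567.3  26.  333.6] 14
503
[[307.0, 205.0, 664.0, 66.0, 199.0], [304.0, 209.0, 670.0, 55.0, 198.0], [308.0, 211.0, 675.0, 63.0, 190.0], [306.0, 213.0, 679.0, 55.0, 193.0], [310.0, 214.0, 682.0, 65.0, 184.0], [313.0, 215.0, 685.0, 72.0, 180.0], [312.0, 216.0, 686.0, 69.0, 179.0], [308.0, 217.0, 686.0, 57.0, 184.0], [304.0, 218.0, 684.0, 47.0, 183.0], [300.0, 219.0, 685.0, 36.0, 188.0], [294.0, 220.0, 685.0, 19.0, 198.0], [314.0, 220.0, 695.0, 69.0, 173.0], [308.0, 221.0, 693.0, 53.0, 178.0], [301.0, 222.0, 691.0, 35.0, 184.0], [294.0, 223.0, 690.0, 17.0, 193.0], [288.0, 224.0, 688.0, 2.0, 197.0], [308.0, 224.0, 701.0, 49.0, 178.0], [302.0, 225.0, 697.0, 35.0, 180.0], [297.0, 226.0, 686.0, 28.0, 165.0], [294.0, 227.0, 684.0, 21.0, 163.0], [291.0, 228.0, 685.0, 12.0, 166.0], [289.0, 229.0, 684.0, 7.0, 165.0], [309.0, 229.0, 700.0, 54.0, 151.0], [296.0, 231.0, 694.0, 21.0, 158.0], [304.0, 232.0, 708.0, 34.0, 165.0], [301.0, 235.0, 711.0, 25.0, 162.0]]
top1 [627.3  25.8 243.4] [0.585 0.2
[... 329 characters left out ...]
0, 27.0, 177.0], [273.0, 171.0, 695.0, 49.0, 181.0], [287.0, 171.0, 697.0, 21.0, 176.0], [273.0, 172.0, 693.0, 49.0, 182.0], [287.0, 172.0, 692.0, 21.0, 189.0], [259.0, 173.0, 692.0, 77.0, 178.0], [274.0, 173.0, 691.0, 47.0, 182.0], [289.0, 173.0, 688.0, 17.0, 197.0], [264.0, 174.0, 689.0, 67.0, 181.0], [278.0, 174.0, 688.0, 39.0, 190.0], [260.0, 175.0, 687.0, 75.0, 180.0], [274.0, 175.0, 686.0, 47.0, 188.0], [259.0, 176.0, 684.0, 77.0, 183.0], [273.0, 176.0, 683.0, 49.0, 193.0], [265.0, 177.0, 682.0, 65.0, 187.0], [261.0, 178.0, 681.0, 73.0, 181.0], [275.0, 178.0, 678.0, 45.0, 198.0], [271.0, 179.0, 675.0, 53.0, 200.0], [258.0, 181.0, 679.0, 80.0, 160.0], [257.0, 183.0, 669.0, 80.0, 188.0]]
```

Run:
```python
from m import *
th=.664;y=np.radians(19.2)
ex=np.array([np.cos(y),np.sin(y),0]);ey=np.array([-np.sin(y),np.cos(y),0])
for n in('scene1','top1'):
    f=dict(np.load(f'pics/{n}.npz'));P=pts(f);C=f['color'].astype(int)
    m=(C.max(-1)<55)&(P[...,2]>290)&(np.linalg.norm(P[...,:2]-[540,0],axis=-1)<75)
    k,l,s,c=cv2.connectedComponentsWithStats(m.astype(np.uint8))
    for i in range(1,k):
        if s[i,4]>8:
            q=P[l==i]; print(n,s[i],'mean',q.mean(0).round(1),'x',(q@ex).min().round(),(q@ex).max().round(),'y',(q@ey).min().round(),(q@ey).max().round(),'z',q[:,2].min().round(),q[:,2].max().round())
    # base ring points
    m=(P[...,2]>60)&(P[...,2]<110)&(np.linalg.norm(P[...,:2]-[600,20],axis=-1)<120)
    q=P[m];
    A=np.c_[2*q[:,:2],np.ones(len(q))];s=np.linalg.lstsq(A,(q[:,:2]**2).sum(1),rcond=None)[0];print('base',s[:2],np.sqrt(s[2]+s[:2]@s[:2]),len(q))
```

```text
scene1 [241 133  12  12  84] mean [515.6 -11.8 326.7] x 476.0 489.0 y -194.0 -167.0 z 318.0 334.0
scene1 [248 141  26  26 383] mean [567.9  -0.9 323.7] x 504.0 560.0 y -205.0 -163.0 z 290.0 349.0
base [620.61413157   8.28395014] 62.471848993036495 910
top1 [284 215  30  29 485] mean [563.8   3.9 336.6] x 488.0 561.0 y -206.0 -120.0 z 302.0 1061.0
top1 [301 254  16  11 110] mean [516.2 -11.8 329.1] x 477.0 490.0 y -193.0 -169.0 z 321.0 335.0
base [580.24195512  20.24782518] 49.681624499851985 477
```

```bash
cat > t.py <<'E'
import numpy as np
# d(cmd, target): cmd=(x,y,z,yaw)
def d(c,t):
    y=np.radians(c[3]);D=np.array(t[:3])-c[:3]
    return [round(float(v),2) for v in (D@[np.cos(y),np.sin(y),0],D@[np.sin(y),-np.cos(y),0],-D[2],-np.radians(t[3]-c[3]))]
def mill(ex,ey=-181,yaw=19.2):
    a=np.radians(yaw);return np.array([ex*np.cos(a)-ey*np.sin(a),ex*np.sin(a)+ey*np.cos(a)])
E
python3 -c "
from t import *
c=(243.254,521.029,213.976,154.973)
print(d(c,(243.25,521,420,154.97)),d(c,(*mill(480),420,109.2)),mill(480))"
```

```text
[-0.01, -0.03, -206.02, 0.0] [-470.21, -369.92, -206.02, 0.8] [512.82552077 -13.07613258]
```

Call:
servo_tool --plan '[[[0,0,-50,0,0,0,0],[0,0,-100,0,0,0,0],[0,0,-150,0,0,0,0],[0,0,-206,0,0,0,0],[-30,-25,-206,0,0,0.05,0],[-65,-51,-206,0,0,0.11,0],[-100,-79,-206,0,0,0.17,0],[-135,-106,-206,0,0,0.23,0],[-170,-134,-206,0,0,0.29,0],[-205,-161,-206,0,0,0.35,0],[-240,-189,-206,0,0,0.41,0],[-275,-216,-206,0,0,0.47,0],[-310,-244,-206,0,0,0.53,0],[-345,-271,-206,0,0,0.59,0],[-380,-299,-206,0,0,0.65,0],[-412,-324,-206,0,0,0.71,0],[-440,-346,-206,0,0,0.76,0],[-460,-362,-206,0,0,0.79,0],[-470,-370,-206,0,0,0.8,0],[-470,-370,-206,0,0,0.8,0]]]' --squeeze 10

```text
time_s: 2.1
ee_pos: [512.9, -13.9, 419.2]
ee_rot: [-179.9, -0.0, 109.0]
force: [-0.9, 0.9, -0.9]
gripper_width: 0.6
```

Call:
servo_tool --plan '[[[0,0,30,0,0,0,0],[0,0,60,0,0,0,0],[0,0,80,0,0,0,0],[0,0,88,0,0,0,0],[0,0,94,0,0,0,0],[0,-5,100,0,0,0,0],[0,-10,107,0,0,0,0],[0,-14,114,0,0,0,0],[0,-18,120,0,0,0,0],[0,-23,128,0,0,0,0],[0,-23,128,0,0,0,0]]]'

```text
time_s: 3.2
ee_pos: [490.2, -20.3, 291.1]
ee_rot: [-179.9, -0.0, 109.2]
force: [0.5, 0.0, 0.3]
gripper_width: 0.6
```

Run:
```python
from m import *
for n in('scene','top'):
    f=snap(n,n+'2');P=pts(f);c,nn,k=lidplane(P,np.array([620,22]),70)
    print(np.arccos(nn[2]),np.degrees(np.arctan2(nn[1],nn[0])),k)
b=cv2.imread('pics/scene2.png')[90:270,170:350];a=cv2.imread('pics/top2.png')[150:290,215:355]
cv2.imwrite('pics/z2.png',np.hstack([cv2.resize(x,(400,400)) for x in(b,a)]))
```

```text
0.4771501438927793 19.208653640006037 2308
0.4801891026608881 19.54223124844999 2822
```

View pics/z2.png

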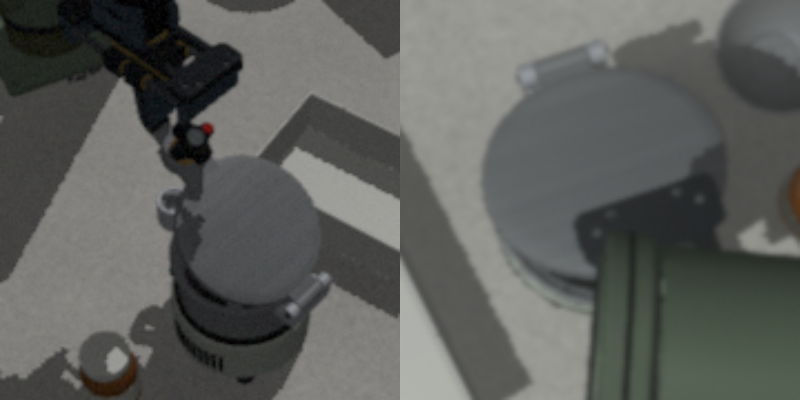

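The fingertips are pushing the lip and the lid has turned to 0.48 rad. Nothing else has been touched, so I'll continue along the arc.

Call:
servo_tool --plan '[[[0,-6,11,0,0,0,0],[0,-11,22,0,0,0,0],[0,-16,33,0,0,0,0],[0,-20,44,0,0,0,0],[0,-23,56,0,0,0,0],[0,-26,68,0,0,0,0],[0,-28,80,0,0,0,0],[0,-30,90,0,0,0,0],[0,-31,98,0,0,0,0],[0,-32,104,0,0,0,0],[0,-32,109,0,0,0,0],[0,-32,113,0,0,0,0]]]'

```text
time_s: 4.5
ee_pos: [460.6, -31.1, 178.8]
ee_rot: [-180.0, 0.0, 109.1]
force: [-0.1, 0.2, 3.7]
gripper_width: 0.2
```

Call:
servo_tool --plan '[[[0,0,2,0,0,0,0],[0,0,4,0,0,0,0],[0,0,5,0,0,0,0],[0,0,5,0,0,0,0]]]'

```text
time_s: 4.9
ee_pos: [460.6, -31.2, 175.2]
ee_rot: [180.0, 0.0, 109.1]
force: [-2.8, -0.5, 10.2]
gripper_width: 0.5
```

Call:
servo_tool --plan '[[[0,0,1,0,0,0,0],[0,0,2,0,0,0,0],[0,0,2,0,0,0,0]]]'

```text
time_s: 5.2
ee_pos: [460.6, -31.2, 175.1]
ee_rot: [179.9, 0.0, 109.1]
force: [-6.8, 1.1, 22.5]
gripper_width: 0.1
```

Run:
```python
from m import *
s=state();print(s['ee_pos'],s['force'],s['qpos'])
for n in('scene','top'):
    f=snap(n,n+'3');P=pts(f);m=np.linalg.norm(P[...,:2]-[625,25],axis=-1)<55;q=P[m&(P[...,2]<200)&(P[...,2]>170)]
    A=np.c_[q[:,:2],np.ones(len(q))];s=np.linalg.lstsq(A,q[:,2],rcond=None)[0];print(n,s[:2],q[:,2].mean(),len(q))
```

```text
[460.57330912 -31.19361867 175.05539287] [-6.77290729  1.10709185 22.50552464] [-5.29340869e+00  9.86034389e+00  1.07278758e+02 -1.34226117e-02
  6.27672176e+01 -2.44307250e+01]
scene [-0.01776644 -0.00091321] 181.71719444463605 1352
top [-0.0120693  -0.00333895] 182.9751330793789 2360
```

Call:
servo_tool --plan '[[[0,0,-10,0,0,0,0],[0,-3,-40,0,0,0,0],[0,-6,-80,0,0,0,0],[0,-8,-120,0,0,0,0],[10,-10,-150,0,0,0,0],[45,-14,-150,0,0,0,0],[85,-18,-150,0,0,0,0],[125,-22,-150,0,0,0,0],[165,-26,-150,0,0,0,0.5],[200,-30,-150,0,0,0,0.8],[230,-32,-150,0,0,0,0.8],[244,-32,-150,0,0,0,0.8]]]'

```text
time_s: 6.5
ee_pos: [348.8, 190.6, 321.6]
ee_rot: [-179.9, -0.0, 109.3]
force: [0.6, -0.1, 0.4]
gripper_width: 29.9
```

```bash
cat > k.py <<'E'
from m import *
import sys
t=sys.argv[1]
f=snap('scene','s'+t);g=snap('top','t'+t)
b=f['color'][120:240,190:310,::-1];a=g['color'][190:290,250:350,::-1]
cv2.imwrite(f'pics/z{t}.png',np.hstack([cv2.resize(np.clip(255*(x/255.)**.6,0,255).astype(np.uint8),(400,400),interpolation=cv2.INTER_CUBIC) for x in(b,a)]))
for n,F in(('s',f),('t',g)):
    P=pts(F);C=F['color'].astype(int);near=np.linalg.norm(P[...,:2]-[504,-16],axis=-1)
    K=(near<35)&(P[...,2]>195)&(P[...,2]<260)
    q=P[K];zt=np.percentile(q[:,2],90);top=q[abs(q[:,2]-zt)<4]
    mr=K&(C[...,0]>1.8*C[...,1])&(C[...,0]>50); red=P[mr].mean(0)
    cm=(top[:,:2].max(0)+top[:,:2].min(0))/2
    v=red[:2]-[504.4,-16];v2=red[:2]-cm
    lidm=P[(np.linalg.norm(P[...,:2]-[625,25],axis=-1)<55)&(P[...,2]<200)&(P[...,2]>170)]
    A=np.c_[lidm[:,:2],np.ones(len(lidm))];sl=np.linalg.lstsq(A,lidm[:,2],rcond=None)[0]
    print(n,'ztop',zt.round(1),q[:,2].max().round(1),'mean',top.mean(0).round(1),'mid',cm.round(1),'ext',(top.max(0)-top.min(0)).round(1),'red',red.round(1),mr.sum(),'q nominal ctr',(199.2-np.degrees(np.arctan2(v[1],v[0]))).round(1),'q meas ctr',(199.2-np.degrees(np.arctan2(v2[1],v2[0]))).round(1),'lid slope',sl[:2].round(3),lidm[:,2].mean().round(1))
E
python3 k.py 4
```

```text
s ztop 238.4 241.7 mean [504.  -16.3 237.2] mid [502.8 -16.9] ext [48.5 46.5  7. ] red [497.6   2.2 237.8] 6 q nominal ctr 88.7 q meas ctr 93.9 lid slope [-0.017 -0.002] 181.7
t ztop 240.3 242.8 mean [503.6 -17.1 238.6] mid [503.4 -16.8] ext [45.4 45.9  6.5] red [498.7   0.6 239. ] 20 q nominal ctr 90.1 q meas ctr 94.1 lid slope [-0.012 -0.002] 183.0
```

View pics/z4.png

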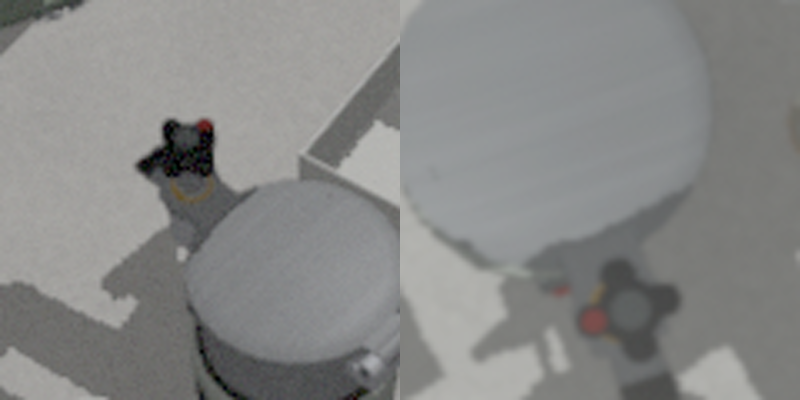

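```bash
python3 -c "
from h import *
from t import *
s=state();p=s['ee_pos'];print(p,s['ee_rot'],s['gripper_width'])
c=(*p,s['ee_rot'][2]);print(d(c,(503.6,-16.8,300,62.1)))"
```

```text
[349.50064114 190.07368871 321.50174002] [-1.7993102e+02 -1.5601827e-02  1.0933068e+02] 37.970005448058934
[-246.22, 76.93, 21.5, 0.82]
```

Call:
servo_tool --plan '[[[-35,11,0,0,0,0.12,0.75],[-80,25,0,0,0,0.26,0.75],[-125,39,0,0,0,0.4,0.75],[-170,53,5,0,0,0.54,0.75],[-210,66,15,0,0,0.68,0.75],[-235,73,21,0,0,0.78,0.75],[-246,77,21.5,0,0,0.82,0.75],[-246,77,21.5,0,0,0.82,0.75],[-246,77,21.5,0,0,0.82,0.75]]]'

```text
time_s: 7.5
ee_pos: [503.3, -17.8, 300.7]
ee_rot: [-180.0, -0.0, 62.2]
force: [-0.7, 0.3, 0.0]
gripper_width: 68.7
```

```bash
python3 -c "
from h import *
from t import *
s=state();p=s['ee_pos'];print(p,s['ee_rot'],s['gripper_width'],s['qpos'],s['force'])
c=(*p,s['ee_rot'][2]);print(d(c,(503.6,-16.8,206,62.1)))
f=snap('scene','s5');x=f['color'][100:240,190:330,::-1];cv2.imwrite('pics/z5.png',cv2.resize(x,(500,500)))"
```

```text
[503.30143991 -17.83637497 300.68701403] [-1.79963910e+02 -2.54496611e-02  6.22304129e+01] 68.6846582948155 [-3.36348511e+00  9.26035374e+00  8.94470158e+01  3.85297800e-02
  8.13149817e+01  2.44002685e+01] [-0.66161921  0.29549792  0.04677025]
[1.06, -0.22, 94.69, 0.0]
```

View pics/z5.png

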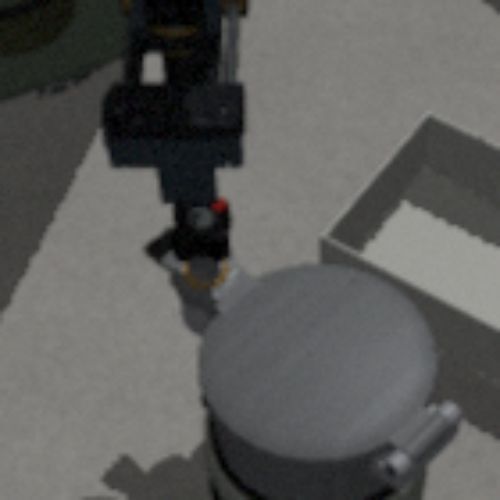

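The hand is centred above the knob and open to 69 mm. Next I'll descend and grip lightly.

Call:
servo_tool --plan '[[[1,0,20,0,0,0,0.75],[1,0,45,0,0,0,0.75],[1,0,70,0,0,0,0.75],[1,0,85,0,0,0,0.75],[1,0,94,0,0,0,0.75],[1,0,94,0,0,0,0.75],[1,0,94,0,0,0,0.3],[1,0,94,0,0,0,0.3],[1,0,94,0,0,0,0.3],[1,0,94,0,0,0,0.3],[1,0,94,0,0,0,0.3]]]' --squeeze 6

```text
time_s: 8.65
ee_pos: [503.6, -16.8, 206.9]
ee_rot: [-179.9, -0.0, 62.1]
force: [-3.1, 2.8, 3.8]
gripper_width: 40.0
```

Call:
servo_tool --plan '[[[0,-0.5,-0.1,0,0,-0.08,0.3],[0,-0.5,-0.2,0,0,-0.16,0.3],[0,-0.5,-0.3,0,0,-0.24,0.3],[0,-0.5,-0.4,0,0,-0.32,0.3],[0,-0.5,-0.5,0,0,-0.4,0.3],[0,-0.5,-0.6,0,0,-0.48,0.3],[0,-0.5,-0.7,0,0,-0.56,0.3],[0,-0.5,-0.8,0,0,-0.64,0.3],[0,-0.5,-0.9,0,0,-0.72,0.3],[0,-0.5,-1,0,0,-0.8,0.3],[0,-0.5,-1.1,0,0,-0.88,0.3],[0,-0.5,-1.2,0,0,-0.96,0.3],[0,-0.5,-1.3,0,0,-1.04,0.3],[0,-0.5,-1.4,0,0,-1.12,0.3],[0,-0.5,-1.5,0,0,-1.2,0.3],[0,-0.5,-1.6,0,0,-1.28,0.3],[0,-0.5,-1.7,0,0,-1.36,0.3],[0,-0.5,-1.8,0,0,-1.4,0.3],[0,-0.5,-1.8,0,0,-1.4,0.3]]]'

```text
time_s: 10.55
ee_pos: [503.2, -16.8, 208.6]
ee_rot: [180.0, -0.1, 142.4]
force: [-4.0, 1.6, 3.7]
gripper_width: 39.8
```

```bash
python3 -c "
from h import *
s=state();print(s)
f=snap('scene','s6');x=f['color'][110:210,210:310,::-1];cv2.imwrite('pics/z6.png',cv2.resize(np.clip(255*(x/255.)**.6,0,255).astype(np.uint8),(500,500)))"
```

```text
{'time_s': 10.55, 'qpos': array([-3.25047447e+00,  1.21191596e+01,  9.91392684e+01,  4.67404566e-02,
        6.88021157e+01, -5.56231909e+01]), 'qvel': array([-0.01051177,  0.03845303,  0.04209961, -0.08906541,  0.04439699,
        1.65987242]), 'effort': array([ -1.04793794, -32.2178936 , -22.91761994,  -0.56073032,
        -1.16783895,  -0.14333219]), 'ee_pos': array([503.23596036, -16.80575022, 208.5698051 ]), 'ee_rot': array([ 1.79998237e+02, -7.45700379e-02,  1.42355794e+02]), 'force': array([-3.98145032,  1.55249313,  3.72300333]), 'torque': array([0.35392242, 0.71523412, 0.03031245]), 'gripper_width': 39.831346106366254}
```

View pics/z6.png

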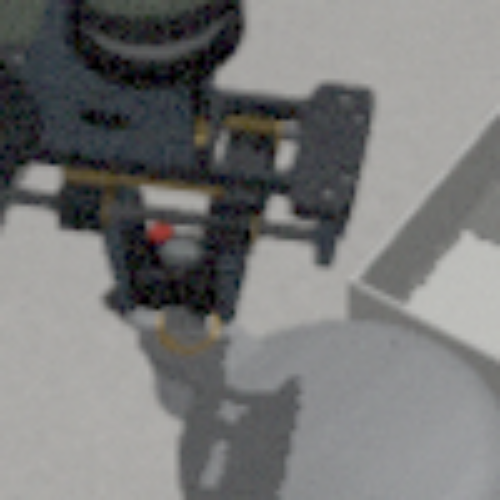

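Call:
servo_tool --plan '[[[0,0,0,0,0,-0.05,0.3],[0,0,0,0,0,-0.1,0.3],[0,0,0,0,0,-0.15,0.3],[0,0,0,0,0,-0.2,0.3],[0,0,0,0,0,-0.2,0.3]]]' --squeeze 3

```text
time_s: 11.1
ee_pos: [503.5, -17.1, 208.1]
ee_rot: [-180.0, -0.0, 153.8]
force: [-3.5, 1.6, 2.8]
gripper_width: 40.3
```

Call:
servo_tool --plan '[[[0,0,0,0,0,-0.04,0.3],[0,0,0,0,0,-0.08,0.3],[0,0,0,0,0,-0.12,0.3],[0,0,0,0,0,-0.12,0.3],[0,0,0,0,0,-0.12,0.3]]]'

```text
time_s: 11.6
ee_pos: [503.4, -17.0, 207.6]
ee_rot: [-180.0, -0.1, 160.6]
force: [-2.8, 2.3, -2.4]
gripper_width: 39.8
```

```bash
python3 -c "
from h import *
s=state();print(s['qpos'],s['force'],s['torque'],s['ee_pos'])
f=snap('scene','s7');x=f['color'][110:210,210:310,::-1];cv2.imwrite('pics/z7.png',cv2.resize(np.clip(255*(x/255.)**.6,0,255).astype(np.uint8),(500,500)))"
```

```text
[-3.25411426e+00  1.21867599e+01  9.91947016e+01  1.00577134e-02
  6.86952691e+01 -7.38633645e+01] [-2.75975755  2.33041432 -2.35949163] [0.32573533 0.34888047 0.04019519] [503.43492524 -17.04981709 207.60834565]
```

View pics/z7.png

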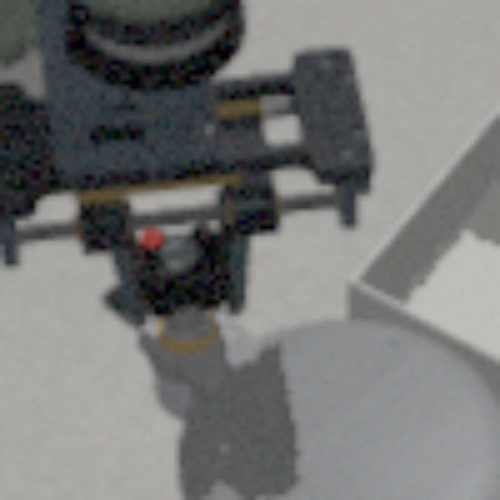

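Vertical force flipped from +3 N to −2.4 N, which is about the screw's own weight. The thread no longer carries the screw, so it's past the thread end and hanging only in my grip. I'll open so it drops, follow it down, and check.

Call:
servo_tool --plan '[[[0,0,0,0,0,-0.12,0.6],[0,0,0,0,0,0,0.6],[0,0,0,0,0,0,0.6],[0,0,0,0,0,0,0.6],[0,0,3,0,0,0,0.6],[0,0,7,0,0,0,0.6],[0,0,7,0,0,0,0.6]]]'

```text
time_s: 12.35
ee_pos: [503.4, -17.2, 200.5]
ee_rot: [-180.0, -0.1, 160.7]
force: [-1.0, 0.2, 0.2]
gripper_width: 54.6
```

```bash
python3 -c "
from h import *
s=state();print(s['qpos'],s['force'],s['torque'],s['ee_pos'],s['gripper_width'])
for t in ('s6','s7','s8'):
  f=snap('scene','s8') if t=='s8' else dict(np.load('pics/%s.npz'%t))
  P=pts(f);C=f['color'].astype(int);K=(np.linalg.norm(P[...,:2]-[503.6,-16.8],axis=-1)<32)&(P[...,2]>195)&(P[...,2]<260)
  mr=K&(C[...,0]>1.8*C[...,1])&(C[...,0]>50);r=P[mr].mean(0);print(t,r,mr.sum(),199.2-np.degrees(np.arctan2(r[1]+16.8,r[0]-503.6)))
x=f['color'][110:210,210:310,::-1];cv2.imwrite('pics/z8.png',cv2.resize(np.clip(255*(x/255.)**.6,0,255).astype(np.uint8),(500,500)))"
```

```text
[-3.25903716e+00  1.24864670e+01  9.98729101e+01 -2.04912824e-03
  6.77102919e+01 -7.39823745e+01] [-1.00179306  0.22968243  0.24662564] [-0.00894474  0.01292856  0.01448371] [503.44482746 -17.15982997 200.5021392 ] 54.60513133391194
s6 [486.29363808 -17.48237466 238.72930007] 13 376.942047325765
s7 [488.16236213 -22.6424137  237.78798239] 15 358.4707228312841
s8 [488.44086797 -22.33279369 231.31068145] 14 359.1488834351254
```

View pics/z8.png

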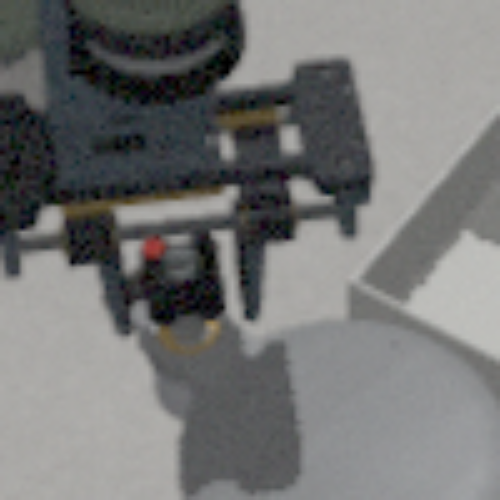

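The screw has dropped: the red lobe went from z 238.7 to 231.3 and points at the lip, q ≈ −6° from the jaw alignment. I'll regrip and start the forward turn, descending 1.27 mm/rad.

Call:
servo_tool --plan '[[[0.5,0,0.4,0,0,0,0.3],[0.5,0,0.4,0,0,0,0.3],[0.5,0,0.4,0,0,0,0.3],[0.5,0,0.4,0,0,0,0.3],[0.5,0,0.5,0,0,0.1,0.3],[0.5,0,0.65,0,0,0.2,0.3],[0.5,0,0.8,0,0,0.3,0.3],[0.5,0,0.9,0,0,0.4,0.3],[0.5,0,1.0,0,0,0.5,0.3],[0.5,0,1.15,0,0,0.6,0.3],[0.5,0,1.3,0,0,0.7,0.3],[0.5,0,1.4,0,0,0.8,0.3],[0.5,0,1.55,0,0,0.9,0.3],[0.5,0,1.65,0,0,1.0,0.3],[0.5,0,1.8,0,0,1.1,0.3],[0.5,0,1.95,0,0,1.2,0.3],[0.5,0,2.05,0,0,1.3,0.3],[0.5,0,2.2,0,0,1.4,0.3],[0.5,0,2.3,0,0,1.5,0.3],[0.5,0,2.3,0,0,1.5,0.3]]]' --squeeze 8

```text
time_s: 14.4
ee_pos: [503.1, -17.1, 198.9]
ee_rot: [-180.0, 0.0, 74.8]
force: [-0.3, -1.6, 0.4]
gripper_width: 39.8
```

Call:
servo_tool --plan '[[[0,0,0.13,0,0,0.1,0.3],[0,0,0.25,0,0,0.2,0.3],[0,0,0.38,0,0,0.3,0.3],[0,0,0.5,0,0,0.4,0.3],[0,0,0.65,0,0,0.5,0.3],[0,0,0.75,0,0,0.6,0.3],[0,0,0.9,0,0,0.7,0.3],[0,0,1.0,0,0,0.8,0.3],[0,0,1.15,0,0,0.9,0.3],[0,0,1.25,0,0,1.0,0.3],[0,0,1.4,0,0,1.1,0.3],[0,0,1.5,0,0,1.2,0.3],[0,0,1.65,0,0,1.3,0.3],[0,0,1.8,0,0,1.4,0.3],[0,0,1.9,0,0,1.5,0.3],[0,0,2.05,0,0,1.6,0.3],[0,0,2.15,0,0,1.7,0.3],[0,0,2.2,0,0,1.75,0.3],[0,0,2.2,0,0,1.75,0.3]]]'

```text
time_s: 16.3
ee_pos: [502.9, -16.9, 196.7]
ee_rot: [180.0, 0.1, -25.4]
force: [-1.3, 0.3, 1.2]
gripper_width: 39.6
```

```bash
cat > r.py <<'E'
from h import *
import sys
t=sys.argv[1]
s=state();print(s['time_s'],s['qpos'],s['force'],s['torque'],s['ee_pos'],s['ee_rot'],s['gripper_width'])
f=snap('scene','s'+t)
P=pts(f);C=f['color'].astype(int);K=(np.linalg.norm(P[...,:2]-[503.6,-16.8],axis=-1)<32)&(P[...,2]>195)&(P[...,2]<260)
mr=K&(C[...,0]>1.8*C[...,1])&(C[...,0]>50);r=P[mr].mean(0);print(t,r,mr.sum(),199.2-np.degrees(np.arctan2(r[1]+16.8,r[0]-503.6)))
q=P[(np.linalg.norm(P[...,:2]-[640,30],axis=-1)<45)&(P[...,2]<200)&(P[...,2]>170)]
sl=np.linalg.lstsq(np.c_[q[:,:2],np.ones(len(q))],q[:,2],rcond=None)[0];print('lid',sl[:2],q[:,2].mean())
x=f['color'][110:210,210:310,::-1];cv2.imwrite(f'pics/z{t}.png',cv2.resize(np.clip(255*(x/255.)**.6,0,255).astype(np.uint8),(500,500)))
E
python3 r.py 9
```

```text
16.3 [-3.23790933e+00  1.25963131e+01  1.00303897e+02  1.32009338e-02
  6.71578282e+01  1.12152751e+02] [-1.32840054  0.30433856  1.17405418] [ 0.00766458  0.51511026 -0.00754588] [502.89821423 -16.86039325 196.71409147] [ 1.79989378e+02  5.83402715e-02 -2.53957962e+01] 39.556021215156996
9 [520.68500425  -9.32561151 228.54344492] 8 175.57146915538627
lid [-0.0512005  -0.00754436] 181.27479379868072
```

View pics/z9.png

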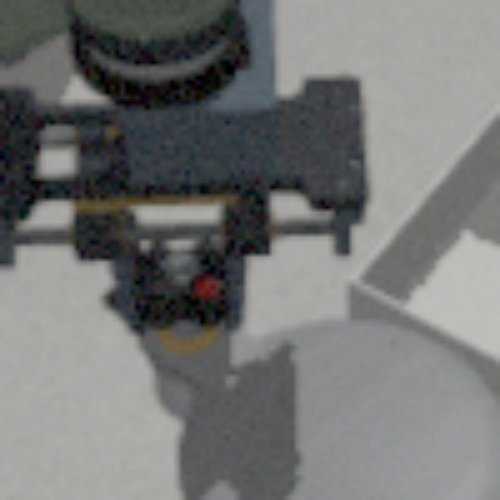

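The red lobe is now on the hinge side, q ≈ 176–180°, so half a turn is done. Before releasing, I'll check the lid slope reading on the same region as earlier.

Run:
```python
from h import *
for t in('s4','s5','s7','s8','s9'):
    P=pts(dict(np.load(f'pics/{t}.npz')))
    for c,r in(([640,30],45),([630,45],30)):
        q=P[(np.linalg.norm(P[...,:2]-c,axis=-1)<r)&(P[...,2]<200)&(P[...,2]>170)]
        sl=np.linalg.lstsq(np.c_[q[:,:2],np.ones(len(q))],q[:,2],rcond=None)[0];print(t,sl[:2].round(3),q[:,2].mean().round(2))
```

```text
s4 [-0.044 -0.008] 181.32
s4 [-0.019 -0.003] 181.9
s5 [-0.046 -0.01 ] 181.34
s5 [-0.022 -0.011] 181.92
s7 [-0.049 -0.011] 181.36
s7 [-0.019 -0.013] 182.04
s8 [-0.047 -0.014] 181.33
s8 [-0.015 -0.013] 181.88
s9 [-0.051 -0.008] 181.27
s9 [-0.013 -0.007] 181.94
```

Call:
servo_tool --plan '[[[0,0,0,0,0,0,0.75],[0,0,0,0,0,0,0.75],[0,0,0,0,0,0,0.75],[0,0,0,0,0,0,0.75],[0,0,0,0,0,-0.13,0.75],[0,0,0,0,0,-0.26,0.75],[0,0,0,0,0,-0.39,0.75],[0,0,0,0,0,-0.52,0.75],[0,0,0,0,0,-0.65,0.75],[0,0,0,0,0,-0.78,0.75],[0,0,0,0,0,-0.91,0.75],[0,0,0,0,0,-1.04,0.75],[0,0,0,0,0,-1.17,0.75],[0,0,0,0,0,-1.3,0.75],[0,0,0,0,0,-1.43,0.75],[0,0,0,0,0,-1.57,0.75]]]'

```text
time_s: 17.95
ee_pos: [503.5, -16.9, 196.7]
ee_rot: [180.0, -0.0, 64.8]
force: [-0.8, 0.0, 0.5]
gripper_width: 68.4
```

Call:
servo_tool --plan '[[[0,0,0,0,0,-0.13,0.75],[0,0,0,0,0,-0.26,0.75],[0,0,0,0,0,-0.39,0.75],[0,0,0,0,0,-0.52,0.75],[0,0,0,0,0,-0.65,0.75],[0,0,0,0,0,-0.78,0.75],[0,0,0,0,0,-0.91,0.75],[0,0,0,0,0,-1.04,0.75],[0,0,0,0,0,-1.17,0.75],[0,0,0,0,0,-1.3,0.75],[0,0,0,0,0,-1.43,0.75],[0,0,0,0,0,-1.57,0.75],[0,0,0,0,0,-1.57,0.75]]]'

```text
time_s: 19.25
ee_pos: [503.5, -16.9, 196.7]
ee_rot: [180.0, 0.0, 154.4]
force: [0.7, -0.4, 0.7]
gripper_width: 68.7
```

```bash
python3 r.py 10
```

```text
19.25 [-3.23932400e+00  1.26089203e+01  1.00283597e+02  7.36161583e-03
  6.70954795e+01 -6.76398241e+01] [ 0.70568939 -0.44779595  0.67151197] [ 0.00963663  0.01007263 -0.03807005] [503.4574291  -16.93607881 196.73577128] [1.79989162e+02 8.52040158e-03 1.54397635e+02] 68.71961057921584
10 [519.01235391  -8.90492042 227.44054779] 16 172.075907532698
lid [-0.0475705  -0.01000059] 181.36098793460508
```

View pics/z10.png

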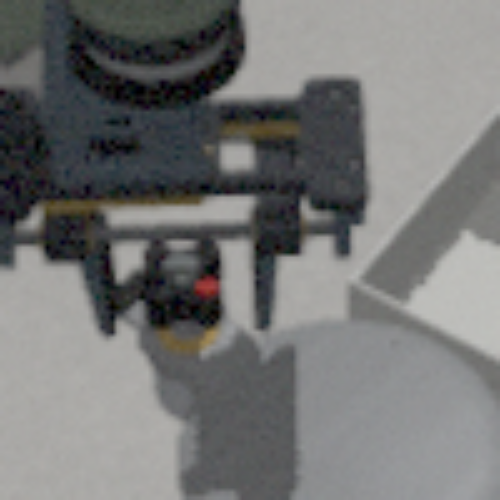

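Lid readings are the same as when it was first shut, and the knob stayed where I left it. I'll regrip for the second half turn.

Call:
servo_tool --plan '[[[0,0,0,0,0,0,0.3],[0,0,0,0,0,0,0.3],[0,0,0,0,0,0,0.3],[0,0,0,0,0,0,0.3],[0,0,0.13,0,0,0.1,0.3],[0,0,0.25,0,0,0.2,0.3],[0,0,0.38,0,0,0.3,0.3],[0,0,0.5,0,0,0.4,0.3],[0,0,0.65,0,0,0.5,0.3],[0,0,0.75,0,0,0.6,0.3],[0,0,0.9,0,0,0.7,0.3],[0,0,1.0,0,0,0.8,0.3],[0,0,1.15,0,0,0.9,0.3],[0,0,1.25,0,0,1.0,0.3],[0,0,1.4,0,0,1.1,0.3],[0,0,1.5,0,0,1.2,0.3],[0,0,1.65,0,0,1.3,0.3],[0,0,1.8,0,0,1.4,0.3],[0,0,1.9,0,0,1.5,0.3],[0,0,2.0,0,0,1.57,0.3]]]'

```text
time_s: 21.3
ee_pos: [503.0, -17.1, 194.7]
ee_rot: [-180.0, 0.0, 64.2]
force: [-0.6, -1.0, -0.3]
gripper_width: 40.0
```

Call:
servo_tool --plan '[[[0,0,0.13,0,0,0.1,0.3],[0,0,0.25,0,0,0.2,0.3],[0,0,0.38,0,0,0.3,0.3],[0,0,0.5,0,0,0.4,0.3],[0,0,0.65,0,0,0.5,0.3],[0,0,0.75,0,0,0.6,0.3],[0,0,0.9,0,0,0.7,0.3],[0,0,1.0,0,0,0.8,0.3],[0,0,1.15,0,0,0.9,0.3],[0,0,1.25,0,0,1.0,0.3],[0,0,1.4,0,0,1.1,0.3],[0,0,1.5,0,0,1.2,0.3],[0,0,1.65,0,0,1.3,0.3],[0,0,1.8,0,0,1.4,0.3],[0,0,1.9,0,0,1.5,0.3],[0,0,2.0,0,0,1.57,0.3],[0,0,2.0,0,0,1.57,0.3],[0,0,2.0,0,0,1.57,0.3]]]'

```text
time_s: 23.1
ee_pos: [502.9, -16.8, 192.7]
ee_rot: [180.0, 0.1, -25.4]
force: [-1.5, 0.4, 1.2]
gripper_width: 39.8
```

```bash
python3 r.py 11
```

```text
23.1 [-3.23683126e+00  1.27799794e+01  1.00677269e+02  1.83462032e-02
  6.65991992e+01  1.12197374e+02] [-1.54178984  0.42872721  1.21318572] [ 0.14362536  0.4892143  -0.02007162] [502.9391462  -16.82581631 192.66696167] [ 1.79994256e+02  5.86237963e-02 -2.54415029e+01] 39.78899620315862
11 [487.23217232 -21.35568231 224.22946983] 15 363.64643899897607
lid [-0.04558434 -0.01174655] 181.28492565406913
```

View pics/z11.png

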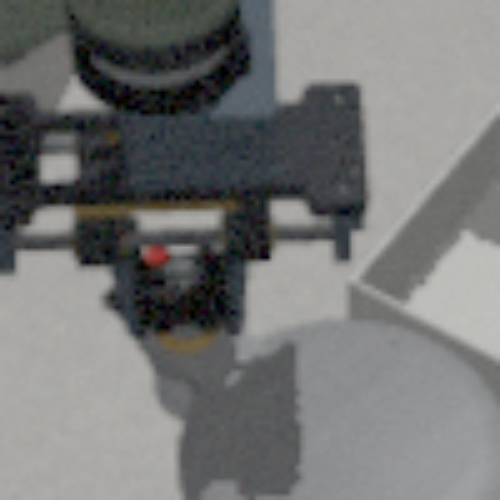

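The red lobe is back toward the lip at about (154,254) in the crop, q ≈ 360°. It stands 7 mm lower than just after the drop, and the grip is 39.8 mm on the flats. I'll check that the loose items haven't moved, then hand in.

Run:
```python
from h import *
a=pts(dict(np.load('pics/scene1.npz')));b=pts(dict(np.load('pics/s11.npz')))
for n,u0,v0,u1,v1 in(('jar',200,235,236,278),('dish',228,270,276,314),('brush',155,275,230,326),('tub right part',335,145,385,207)):
    d=abs(a[v0:v1,u0:u1,2]-b[v0:v1,u0:u1,2]);print(n,np.median(d).round(2),(d>8).mean().round(3))
job_done();s=state();print(s['time_s'],s['force'],s['ee_pos'],s['gripper_width'])
```

```text
jar 1.69 0.012
dish 1.69 0.009
brush 1.77 0.011
tub right part 1.9 0.012
the job is handed in; nothing more can be done
the job is handed in; nothing more can be done
```

The lid is shut, the screw is started one full turn in its thread, and the job was handed in at about 23 s with the gripper still holding the knob.

- **Lid:** I pushed it down by the lip until it stalled at 175.1 mm with 22 N on the lip. The lid's top measured about 182–183 mm and level, and it read the same to the end.
- **Drop:** I turned the knob back about 98°. The vertical force then went from about +3 N to −2.4 N, which is the screw's own weight. When I opened the fingers, the red lobe fell about 7 mm, against the 8 mm expected. The drop is inferred from that force change and the lobe's height.
- **Forward turn:** I turned it in two half turns with one regrip, following the thread down. By the jaw angle it ended at about 360° (6.28 rad); the camera read 364°, within its error of 5–8° at earlier angles. The red lobe ended 7 mm below its just-dropped height. The knob's middle is at about 212 mm, against 211 mm expected. The grip was set to 8 N, with the jaws at 39.8 mm on the 40 mm flats and a wrist force of about 2 N.
- **Loose items:** the jar, dish, brush and the visible part of the tub show no change in depth from the first picture.

No check failed. The last force and grip readings were taken just before hand-in, because no reading was available after it.

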